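Release the eccentric lock and push the bolt slide home

ROBOT

A 6-joint arm with a two-finger parallel gripper is mounted at the origin on the work surface. World frame = base frame: x ahead of the robot, y to its left, z up, the work surface at z = 0. Lengths are in m, angles in degrees, forces in N, time in s.
With the tool pointing down it reaches from about 0.375 to 0.9 m from the base axis. Payload 3.1 kg.
Tool frame: the origin (TCP) lies between the finger pads; the fingertips stand 14 mm ahead of it and the grasp point (between the pads) lies 5 mm behind it (arm.tcp_to_tips is the distance from the TCP to the fingertips, in m); z points along the fingers, y is the line along which they close (so a half turn about z gives the same grasp; the last joint's range is limited). The gripper opens to 85 mm and grips with 20 to 120 N. Pads are 22 mm wide; open, the fingers measure 114 mm over their backs; the gripper's body (76 mm by 85 mm) begins 54 mm behind the grasp point. The pads swing forward as they close: fully open they stand 13 mm farther back than shut.
Start: joints at [-81.389, 30.224, 82.088, -0, 67.689, -10.227], TCP at [0.202, -0.591, 0.245] pointing down, gripper open.
Joint ranges: [-176.69, 176.69], [-43.24, 126.21], [12.49, 139.97], [-82, 262], [0, 151.66], [-163.58, 163.58]. Speed limits (degrees/s): [159.86, 159.86, 180, 180, 180, 180].

INTERFACE

Orientations are given as a 3x3 rotation matrix whose columns are the frame's x, y, z axes.
In Python, from bench import arm gives the robot as it stands. Calls block until the motion is done:
- arm.movep(position, orientation): joint-space move of the TCP to a pose.
- arm.move_l(position, frame=None, rate=0.15, threshold=None): straight line of the TCP; frame=None keeps the orientation; rate is the mean speed in m/s. With threshold (N) it stops when the force on the tool has changed by that much, and returns True; else False.
- arm.goto_joints(angles): joint-space move.
- arm.ungrasp() and arm.close(newtons=None): open the fingers fully, or close them until they stop; newtons is the grip in N (None keeps the last).
- arm.dwell(seconds).
- arm.solve_ik(position, orientation): joint angles nearest the present ones, or None.
- arm.sense(): the state.
- arm.capture(name): name is "scene" or "top"; returns a dict with "img" (420x560x3 uint8, blue, green, red), "range_z" (420x560 float32, m along the optical axis (not along the pixel's ray), 0 where there is no reading), "fx", "fy", "cx", "cy" (pixels), "R" (3x3) and "t" (3): a world point X has camera coordinates R X + t. Camera axes: x right, y down, z forward; pixel columns grow to the right and rows downward; lengths in m; the calibration is good to about 2 mm. A picture is of the moment at which its call begins.
A pose or a line that the arm cannot do raises arm.MotionError and nothing moves.
- arm.sign_off(): hands the job in; it is judged then, once.
Trained networks look in the newest picture that a camera, given by its name, has taken for a name from the list of things; names that differ only in an ending like _2 or _b are one class to them, and where a whole thing is asked for, a point or a joint stands for the part that bears it (a point fixed in the world has none). Each returns a list of dicts, best first, with "conf" (0 to 1); they miss things now and then, are a little off and sometimes report something else, mostly with a low value. They report only what shows in the picture. A call takes as long as a camera call.
- arm.boxes_of(camera, target): "box" ([centre column, centre row, width, height] in pixels, round what is visible of it).
- arm.cut_out(camera, target): "mask" (420x560 bool, what is visible of it) and "box" ([centre column, centre row, width, height] in pixels, round what is visible of it).
The state is a dict: "t": time; "joint_pos": joint angles; "dq": joint speeds; "tau": joint torques, N m; "tool_pos": TCP position; "eef_rot": TCP orientation; "force": force on the tool from outside, world axes, zero at the start; "ft_torque": the same for the moment, N m; "opening": finger opening in m; "finger_force": force on a finger pad.
Only numpy, scipy, OpenCV 4.12 (cv2) and the standard library are available. Lean on these libraries where they do the work, as an engineer would, in place of code of your own. Each camera call takes 0.05 s, during which the arm holds its last target. There are 200 camera calls.

TASK

On the lock fixture from the dough divider, turn the eccentric cam by pushing its upright peg with a fingertip until the cam's low point faces the aluminium slide, leaving the slide back meanwhile; then push the slide forward with a fingertip, fully home, so that its two bolts pass through the keepers. Do not grip or force anything, and leave the rotors, gear, collar and wrench lying around it where they are.

Things in the scene. Friction and masses are not known exactly. Their poses are not given: they have to be found in the camera images.
- fixture: Dark steel base plate, 335 x 200 x 12 mm, fixed to the table (x -185 to +150 mm in its frame). Origin on the cam's pivot axis at table height; x points the way the slide is pushed (forward), from slide to cam; z up. On it at y = +-78 mm, tops at z = 54 mm, 36 mm wide: two bolt guides at x = -55 mm, two keepers at x = +72 mm. Its yaw is within 0.6 rad of the world x axis.
- cam (a joint): Angle of the cam in rad, counter-clockwise positive from above. 0 = high point (64 mm from the pivot) faces the slide; +pi or -pi = low point (28 mm) faces the slide, the peg then straight forward of the pivot (within 0.4 rad counts as low). Starts within 1.1 rad of 0, turns either way up to 4.7 rad and stays where left: friction 0.10 N m, about 2.5 N at the peg, no spring.
- cam_pivot (a point): Centre of the cam's pivot bolt head, z = 55 mm, on the fixture's origin axis. The cam is a cream plastic disc of 46 mm radius lying flat, z = 14 to 48 mm; the pivot stands 18 mm off the disc's centre, so one side is high (wide) and the other side low (narrow).
- cam_peg (a point): Centre of the top of the cam's steel peg: upright, 14 mm in diameter, from the cam's top (z = 48 mm) to z = 95 mm, 40 mm from the pivot axis, on the disc's high (wide) side. In the fixture's frame it is at x = -40 cos(cam), y = -40 sin(cam) mm.
- slide (a joint): Advance of the slide along the fixture's x in m: 0 = right back, 0.056 = fully home against a hard stop. Starts at 0 to 0.018. Friction 4 N, no spring; stays where left. With the cam's high point towards it its nose meets the cam at 0.022; with the cam low there are 2 mm to spare at home.
- slide_push (a point): Centre of the slide's flat rear face, where to push (100 mm wide, 34 mm high, 31 mm above the table); in the fixture's frame x = -178 mm + slide, y = 0. The slide is an aluminium block 92 mm long, 100 mm wide, z = 14 to 48 mm, with a 13 mm steel bolt along each side at y = +-78 mm. Nothing stands behind it but the 12 mm base plate, to x = -185 mm.
- rotor: Loose bystander: cream plastic rotor standing upright, 76 mm across, 130 mm high with its shaft stub, 0.45 kg, on the table to the left (+y) of the fixture. Origin at the centre of its underside.
- geared_rotor: Loose bystander: the same rotor on a dark gear, 90 mm across, 166 mm high, 0.9 kg, standing to the right (-y) of the fixture. Origin at the centre of its underside.
- gear: Loose bystander: steel gear lying flat, 82 mm across, 30 mm high with its hub, right of the fixture near its rear. Origin at the centre of its underside.
- collar: Loose bystander: steel collar, 32 mm across, 16 mm high, lying on the front end of the base plate. Origin at the centre of its underside.
- wrench: Loose bystander: steel wrench, 170 mm long, lying on the table left of the fixture's front. Origin under its middle, x along it.

How it is judged (in metres and radians):
On the way, in this order (a step that is already met when the one before it is completed fails the run):
1. the cam is turned to its low point (within 0.4 rad) while the slide is still back (advance under 28 mm) (x of cam_peg in the frame of fixture above 0.0368 m and value of joint slide below 0.028 m), for 0.2 s.
2. the slide is pushed fully home (within 2.5 mm) with the cam still low (x of cam_peg in the frame of fixture above 0.0368 m and value of joint slide above 0.0535 m), for 0.2 s.
At the end, for the whole second after the job is handed in: The cam's low point faces the slide (within 0.4 rad), the slide is fully home (advance over 53.5 of 56 mm), and both are at rest (all of step 2 and velocity of joint cam between -0.05 and 0.05 rad/s and velocity of joint slide between -0.005 and 0.005 m/s); the robot touches nothing.
It fails at once if the slide is pushed forward past 28 mm while the cam is more than 0.72 rad from its low point (value of joint slide above 0.028 m and x of cam_peg in the frame of fixture below 0.03 m).
It fails at once if the cam or its peg is gripped or forced (more than 30 N from the fingers) (contact force between the fingers and cam above 30 N).
It fails at once if the slide is forced (more than 60 N from the fingers) (contact force between the fingers and slide above 60 N).
It fails at once if a loose bystander (rotor, geared rotor, gear, collar or wrench) is moved more than 15 mm, lifted or tipped over (distance of any of rotor, geared_rotor, gear, collar, wrench from where it was at the start of the episode above 0.015 m or angle between any of rotor, geared_rotor's own z axis and vertical above 0.3 rad).
It also fails if it takes over 54 s, if anything falls off the work surface, if the arm or the gripper's body presses on something with over 40 N, if the wrist force passes 120 N, or if a joint passes its speed limit or range.

## Working session

There is one attempt and no reset: what is moved stays moved. The work goes in short steps, each a Python script; the robot and the scene stay as the last script left them, time stands still between calls to the robot, and variables do not carry over. Pictures are saved under pics/ and viewed, at most 10 in all, crops included, and the job is handed in when it is done.

```bash
mkdir -p pics; ls; cat > h.py <<'E'
import numpy as np, cv2
from bench import arm
def cloud(c):
    z=c["range_z"]; v,u=np.mgrid[:z.shape[0],:z.shape[1]]
    P=np.stack([(u-c["cx"])/c["fx"]*z,(v-c["cy"])/c["fy"]*z,z],-1)
    W=(P-c["t"])@c["R"]; W[z<=0]=np.nan
    return W
E
python3 - <<'E'
from h import *
for n in ("top","scene"):
    c=arm.capture(n); cv2.imwrite(f"pics/{n}0.png",c["img"]); W=cloud(c)
    np.savez(f"{n}0.npz",W=W,img=c["img"])
    print(n,-c["R"].T@c["t"],c["fx"])
    for k in ("cam_pivot","cam_peg","slide","fixture","cam","rotor","geared_rotor","gear","collar","wrench"):
        r=arm.cut_out(n,k)
        for d in r[:2]:
            p=W[d["mask"]]; print(k,round(d["conf"],2),np.round(d["box"]),np.round(np.nanmedian(p,0),3),np.round(np.nanmax(p[:,2]),3))
E
```

```text
pics
top [0.44706049 0.0411084  0.79115782] 388.455420493978
cam_pivot 0.97 [254. 230. 148. 180.] [0.571 0.072 0.014] 0.098
slide 0.9 [260. 240. 119. 123.] [0.497 0.048 0.047] 0.053
fixture 0.87 [252. 230. 150. 186.] [0.571 0.072 0.014] 0.098
cam 0.72 [255. 221.  47.  48.] [0.587 0.069 0.048] 0.098
cam 0.64 [258. 238. 116. 126.] [0.498 0.049 0.047] 0.056
rotor 0.7 [180. 299.  52.  33.] [0.456 0.211 0.1  ] 0.133
geared_rotor 0.58 [341. 165.  53.  59.] [ 0.663 -0.102  0.13 ] 0.168
gear 0.67 [354. 234.  36.  41.] [ 0.542 -0.125  0.019] 0.035
collar 0.7 [218. 179.  16.  16.] [0.694 0.135 0.027] 0.032
wrench 0.64 [157. 228.  37.  76.] [0.61  0.27  0.007] 0.011
scene [0.85595808 0.33075431 0.65290074] 394.7137913737037
cam_pivot 0.58 [304. 250. 190. 179.] [0.612 0.091 0.012] 0.096
cam_peg 0.74 [310. 227.  50.  57.] [0.592 0.078 0.047] 0.096
slide 0.76 [316. 225. 132. 122.] [0.501 0.061 0.045] 0.095
fixture 0.6 [305. 251. 182. 181.] [0.612 0.091 0.013] 0.096
cam 0.62 [308. 227.  50.  53.] [0.591 0.077 0.047] 0.096
rotor 0.79 [422. 246.  61.  64.] [0.474 0.227 0.093] 0.131
geared_rotor 0.66 [215. 179.  51.  78.] [ 0.683 -0.086  0.093] 0.167
geared_rotor 0.44 [304. 252. 183. 179.] [0.612 0.091 0.012] 0.096
gear 0.61 [263. 164.  41.  37.] [ 0.546 -0.117  0.017] 0.033
collar 0.53 [284. 294.  16.  20.] [0.693 0.139 0.026] 0.029
wrench 0.71 [376. 329.  63.  88.] [0.606 0.273 0.006] 0.01
```

```bash
python3 - <<'E'
from h import *
from scipy.optimize import least_squares
t=np.load("top0.npz"); W=t["W"]
arm.capture("top"); 
m=arm.cut_out("top","fixture")[0]["mask"]
P=W[m]; P=P[np.isfinite(P[:,0])]
b=P[(P[:,2]>.006)&(P[:,2]<.06)]
r=cv2.minAreaRect(b[:,:2].astype(np.float32)*1000); print("rect",r)
b=P[abs(P[:,2]-.013)<.005]; print("rect plate",cv2.minAreaRect(b[:,:2].astype(np.float32)*1000))
A=W[np.isfinite(W[...,0])]
s=A[(abs(A[:,0]-.587)<.09)&(abs(A[:,1]-.07)<.09)]
pg=s[s[:,2]>.088]; print("peg",len(pg),pg.mean(0),np.ptp(pg,0))
kp=W[(W[...,2]>.053)&(W[...,2]<.062)&m]; 
img=t["img"]
for n in ("guide",):
    mm=((W[...,2]>.052)&(W[...,2]<.06)&m).astype(np.uint8)
    k,l,st,ce=cv2.connectedComponentsWithStats(mm)
    for i in range(1,k):
        if st[i,4]>15: q=W[l==i]; print("hi",st[i,4],q.mean(0),np.ptp(q,0))
big=cv2.resize(img[120:330,120:400],None,fx=2.8,fy=2.8,interpolation=cv2.INTER_CUBIC)
cv2.imwrite("pics/top1.png",big)
E
```

```text
rect ((587.5380249023438, 74.10956573486328), (335.33489990234375, 200.295166015625), 15.49747371673584)
rect plate ((587.5805053710938, 74.08333587646484), (335.21405029296875, 200.31700134277344), 15.51902961730957)
peg 49 [0.56942355 0.05762639 0.09442558] [0.01290524 0.01287882 0.00993465]
hi 203 [0.69433875 0.02315493 0.05427137] [0.03002348 0.03751044 0.00511026]
hi 209 [0.65259805 0.17271264 0.05425862] [0.03217772 0.03702458 0.00655511]
hi 51 [0.60416094 0.07914726 0.05490457] [0.01402399 0.01552848 0.00633537]
hi 180 [ 0.57188346 -0.01088381  0.0543299 ] [0.02572627 0.03686619 0.00616807]
hi 189 [0.53006836 0.13904456 0.05425835] [0.02433295 0.03609383 0.00514563]
```

View pics/top1.png

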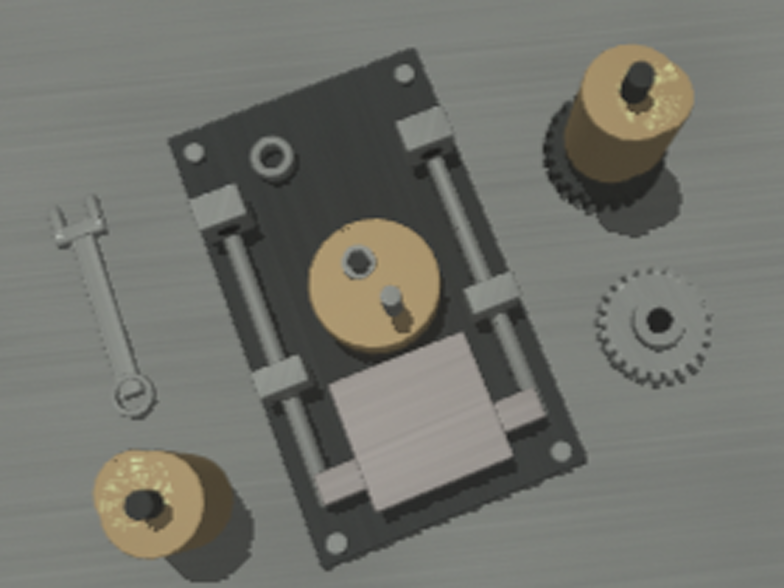

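View pics/scene0.png

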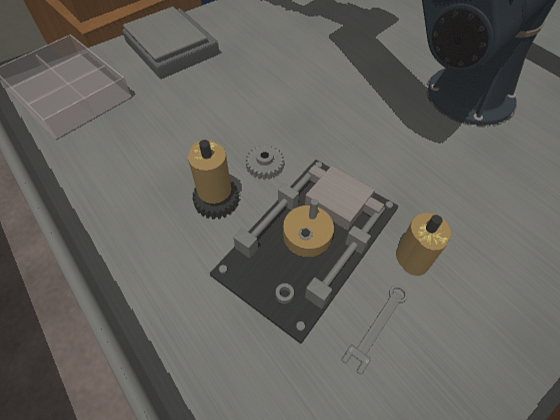

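The top crop shows the plate yawed about 15°, with the pivot at crop (358,262) and the peg at (391,297), towards the slide. The slide is back, and the path right of the cam looks free. Fixture fit: origin ≈ (0.604, 0.079), yaw 15.5°. The pivot and guide heights and positions agree with this, and the cam is at ≈ +0.27 rad.

```bash
cat >> h.py <<'E'
O=np.array([.6043,.0790]); YAW=np.radians(15.5)
def rot(a): return np.array([[np.cos(a),-np.sin(a)],[np.sin(a),np.cos(a)]])
def fx2w(x,y,z): return np.r_[O+rot(YAW)@[x,y],z]
def w2fx(p): return (np.asarray(p)[...,:2]-O)@rot(YAW)
def tool(phi):   # tool down, x axis at world angle phi
    c,s=np.cos(phi),np.sin(phi); return np.array([[c,s,0],[s,-c,0],[0,0,-1.]])
def pose(th,back,z,flip):  # finger trailing the peg (cam angle th, turning ccw) by back
    p=np.array([-.04*np.cos(th),-.04*np.sin(th)]); t=np.array([np.sin(th),-np.cos(th)])
    q=p-back*t
    return fx2w(*q,z),tool(YAW+np.arctan2(t[1],t[0])+flip)
def cam_state():
    c=arm.capture("top"); W=cloud(c); A=W[np.isfinite(W[...,0])]; f=w2fx(A)
    k=(np.hypot(f[:,0],f[:,1])<.06)&(A[:,2]>.088)&(A[:,2]<.1); p=f[k].mean(0) if k.any() else [np.nan]*2
    s=(abs(f[:,1])<.03)&(f[:,0]<-.06)&(A[:,2]>.04)&(A[:,2]<.053)
    return p,np.arctan2(-p[1],-p[0]),(f[s,0].min(),f[s,0].max())
E
python3 - <<'E'
from h import *
print(cam_state(),arm.tcp_to_tips)
for fl in (0,np.pi):
  print(fl)
  for th in np.linspace(.27,np.pi,6):
    for z in (.25,.078):
      j=arm.solve_ik(*pose(th,.03,z,fl)); print(round(th,2),z,None if j is None else np.round(j))
  j=arm.solve_ik(fx2w(-.21,0,.036),tool(YAW+fl));print("slide",None if j is None else np.round(j))
E
```

```text
(array([-0.03930992, -0.01127712]), np.float64(0.2793746138219768), (np.float64(-0.1631721289475113), np.float64(-0.060020871946915105))) 0.014
0
0.27 0.25 [ -3.  25.  91.  -0.  64. 146.]
0.27 0.078 [ -3.  39.  99.  -0.  42. 146.]
0.84 0.25 [ -6.  25.  91.  -0.  64. 110.]
0.84 0.078 [ -6.  39.  98.  -0.  42. 110.]
1.42 0.25 [-7. 26. 88. -0. 65. 76.]
1.42 0.078 [-7. 40. 96. -0. 44. 76.]
1.99 0.25 [-8. 29. 84. -0. 67. 43.]
1.99 0.078 [-8. 42. 92. -0. 47. 43.]
2.57 0.25 [-7. 31. 80. -0. 69. 11.]
2.57 0.078 [-7. 43. 88. -0. 49. 11.]
3.14 0.25 [ -4.  32.  77.  -0.  70. -20.]
3.14 0.078 [ -4.  44.  85.  -0.  51. -20.]
slide [-13.  40. 122.  -0.  18.  62.]
3.141592653589793
0.27 0.25 [ -3.  25.  91.  -0.  64. -34.]
0.27 0.078 [ -3.  39.  99.  -0.  42. -34.]
0.84 0.25 [ -6.  25.  91.  -0.  64. -70.]
0.84 0.078 [ -6.  39.  98.  -0.  42. -70.]
1.42 0.25 [  -7.   26.   88.   -0.   65. -104.]
1.42 0.078 [  -7.   40.   96.   -0.   44. -104.]
1.99 0.25 [  -8.   29.   84.   -0.   67. -137.]
1.99 0.078 [  -8.   42.   92.   -0.   47. -137.]
2.57 0.25 None
2.57 0.078 None
3.14 0.25 [ -4.  32.  77.  -0.  70. 160.]
3.14 0.078 [ -4.  44.  85.  -0.  51. 160.]
slide [ -13.   40.  122.   -0.   18. -118.]
```

```bash
python3 - <<'E'
from h import *
arm.close(20)
Z=.079; T0=.279
arm.movep(*pose(T0,.036,.25,0))
p,R=pose(T0,.036,Z,0); arm.move_l(p,rate=.12)
print(arm.sense()["opening"],arm.sense()["force"])
hit=arm.move_l(pose(T0,.016,Z,0)[0],rate=.03,threshold=2)
f=w2fx(arm.sense()["tool_pos"]); pk=np.array([-.04*np.cos(T0),-.04*np.sin(T0)]); print("contact",hit,np.linalg.norm(f-pk),arm.sense()["force"])
f0=arm.sense()["force"]; B=.018
for th in np.linspace(T0,1.2,6)[1:]:
    p,R=pose(th,B,Z,0); h=arm.move_l(p,R,rate=.05,threshold=15); s=arm.sense(); print(round(th,2),h,np.round(s["force"],1),s["t"])
    if h: break
print(cam_state())
c=arm.capture("scene"); cv2.imwrite("pics/s1.png",c["img"])
E
```

```text
0.00019994613399379279 [-0.24209068 -1.19998337  0.19061337]
contact True 0.018358677158516645 [-0.75259475 -0.63727403 -0.02128254]
0.46 False [ 0.8 -0.1 -0.5] 7.2
0.65 False [-1.   0.1 -0.6] 7.5333
0.83 False [-1.4  0.4 -0.5] 7.8667
1.02 False [-1.5  0.  -0.6] 8.2
1.2 False [-0.7  0.4 -1.5] 8.5333Traceback (most recent call last):
  File "<stdin>", line 13, in <module>
  File "h.py", line 22, in cam_state
    return p,np.arctan2(-p[1],-p[0]),(f[s,0].min(),f[s,0].max())
                                      ~~~~~~~~~~^^
    return umr_minimum(a, axis, None, out, keepdims, initial, where)
ValueError: zero-size array to reduction operation minimum which has no identity
```

Contact came at 18.4 mm, as expected. The top camera is now blocked by the arm, so I'll check in the scene view.

```bash
python3 - <<'E'
from h import *
c=arm.capture("scene"); cv2.imwrite("pics/s1.png",cv2.resize(c["img"][100:350,150:480],None,fx=2.2,fy=2.2))
E
```

```text
(no output)
```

View pics/s1.png

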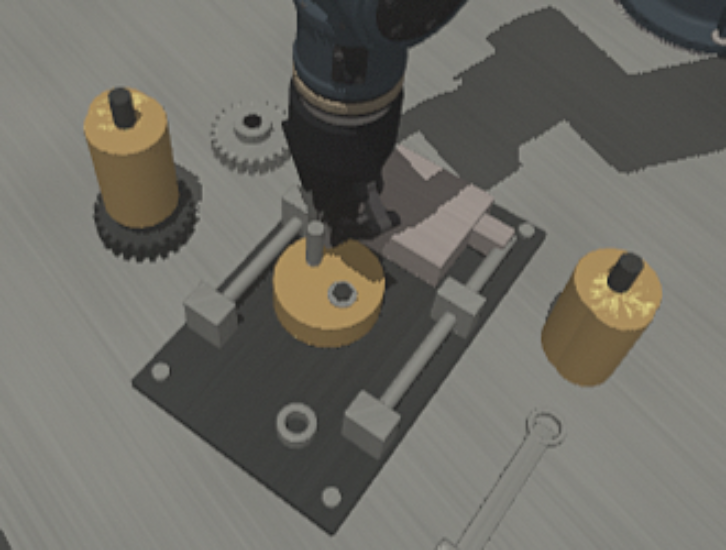

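The peg, at (316,240), has moved round to the right of the pivot at (342,292), with the finger behind it. I'll continue the sweep.

```bash
sed -i 's/(f\[s,0\].min(),f\[s,0\].max())/(f[s,0].min() if s.any() else None)/' h.py; python3 - <<'E'
from h import *
Z=.079;B=.018
for th in np.linspace(1.2,np.pi,12)[1:]:
    p,R=pose(th,B,Z,0); h=arm.move_l(p,R,rate=.05,threshold=15); s=arm.sense(); print(round(th,2),h,np.round(s["force"],1),s["t"])
    if h: break
else:
    arm.move_l(pose(np.pi,.035,Z,0)[0],rate=.08)
    arm.move_l(pose(np.pi,.035,.16,0)[0])
    arm.movep(fx2w(-.215,0,.2),tool(YAW))
    print(cam_state(),arm.sense()["t"])
    c=arm.capture("scene"); cv2.imwrite("pics/s2.png",cv2.resize(c["img"][100:350,150:480],None,fx=2.2,fy=2.2)); W=cloud(c)
    A=W[np.isfinite(W[...,0])]; f=w2fx(A); k=(np.hypot(f[:,0],f[:,1])<.06)&(A[:,2]>.088)&(A[:,2]<.1); print(f[k].mean(0),k.sum())
E
```

```text
1.38 False [-1.2  0.1 -1. ] 8.9583
1.55 False [-0.7 -0.2 -1.3] 9.2833
1.73 False [-0.6 -0.1 -0.3] 9.6083
1.91 False [-0.2 -0.6 -0.7] 9.9333
2.08 False [-0.2 -0.7  0.7] 10.2583
2.26 False [-0.6 -1.3 -0.5] 10.5833
2.44 False [-0.4 -1.1 -0.3] 10.9083
2.61 False [-0.2 -1.1 -0.1] 11.2333
2.79 False [ 0.5  0.  -0.9] 11.5583
2.97 False [ 1.2 -0.6  1.3] 11.8833
3.14 False [ 1.7 -0.2 -0.1] 12.2083
(array([ 0.0389916 , -0.00166058]), np.float64(3.0990302411735042), np.float64(-0.16317134463430308)) 14.5917
[0.03830735 0.00188131] 64
```

View pics/s2.png

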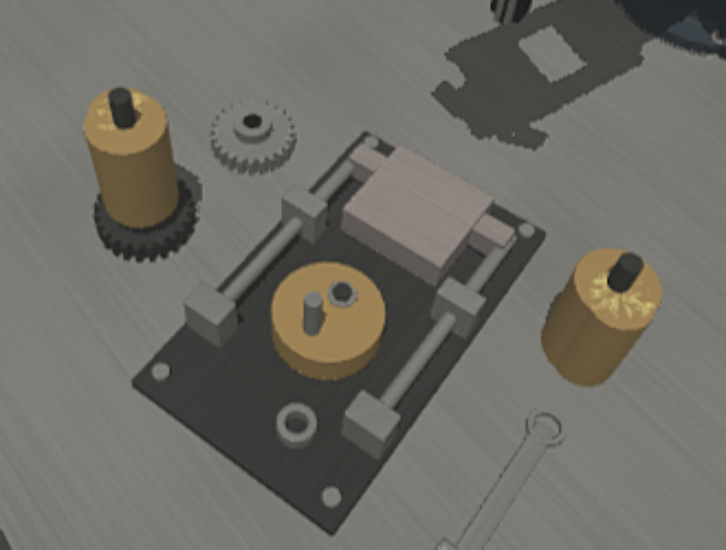

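The cam's low point now faces the slide: the peg, at (313,312), is straight forward of the pivot. The bystanders haven't moved and the slide is still back, with its rear face at −163 mm. Next is pushing the slide.

```bash
python3 - <<'E'
from h import *
Z=.038
arm.move_l(fx2w(-.215,0,Z),rate=.1)
f=lambda: w2fx(arm.sense()["tool_pos"])
print(arm.move_l(fx2w(-.180,0,Z),rate=.04,threshold=10),f())
print(arm.move_l(fx2w(-.142,0,Z),rate=.03,threshold=18),f(),arm.sense()["force"])
print(arm.move_l(fx2w(-.128,0,Z),rate=.01,threshold=18),f(),arm.sense()["force"])
arm.dwell(.3)
arm.move_l(fx2w(-.17,0,Z),rate=.08); arm.move_l(fx2w(-.215,0,.2),rate=.12)
print(cam_state(),arm.sense()["t"])
c=arm.capture("scene"); cv2.imwrite("pics/s3.png",cv2.resize(c["img"][100:350,150:480],None,fx=2.2,fy=2.2))
E
```

```text
False [-0.18042257  0.00019238]
False [-0.14225265  0.00018372] [-4.76328425  0.62061925 -0.83164811]
True [-0.13479961  0.00047646] [ 0.05138531  0.23205121 -0.36116222]
(array([ 0.03912082, -0.00155244]), np.float64(3.1019302807809916), np.float64(-0.12210976730371739)) 22.4667
```

View pics/s3.png

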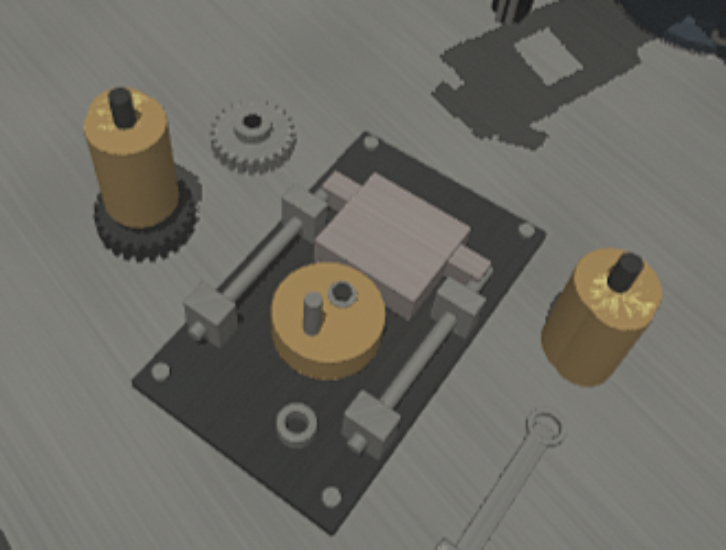

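The slide is home: it met its hard stop at 18 N with the rear face at −122 mm. Both bolt ends show through the keepers at (198,330) and (357,440), and the cam is still low.

```bash
python3 -c "
from bench import arm
print(arm.sign_off())"
```

```text
the job is handed in; nothing more can be done
None
```

The job is handed in: the cam's low point faces the slide, the slide is against its home stop with both bolts through the keepers, and the parts lying around the fixture look undisturbed (the judge's result wasn't shown).

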